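# Find the full spray can by weight

## Robot

A 6-joint arm with a two-finger parallel gripper is mounted at the origin on a cart in front of the work surface, level with it; the furniture and walls round the work are solid. World frame = base frame: x ahead of the robot, y to its left, z up, the work surface at z = 0. Lengths are in m, angles in rad, forces in N, time in s.
With the tool pointing down it reaches from about 0.35 to 0.975 m from the base axis. Payload 4.9 kg.
Tool frame: the origin (TCP) lies where the fingers leave the gripper's body, on its centre line; the fingertips stand 73 mm ahead of it and the grasp point (between the pads) lies 54 mm ahead of it; z points along the fingers, y is the direction in which the jaws open and shut (so a half turn about z gives the same grasp; the last joint's range is limited). The gripper opens to 85 mm and grips with 20 to 120 N. Pads are 22 mm wide; open, the fingers measure 114 mm over their backs; the gripper's body (76 mm by 85 mm) begins 54 mm behind the grasp point. The pads swing forward as they close: fully open they stand 13 mm farther back than shut.
Start: joints at [1.015, 0.053, 1.613, -0, 1.476, -0.119], TCP at [0.264, 0.566, 0.304] pointing down, gripper open.
Joint ranges: [-3.01, 3.01], [-1.01, 2.22], [0.06, 2.58], [-1.02, 4.17], [0.09, 2.62], [-3.14, 3.14]. Speed limits (rad/s): [2.57, 2.57, 3.14, 3.14, 3.14, 3.14].

## Interface

Orientations are given as a rotation vector (axis times angle).
In Python, from station import monitor, vision, workorder gives the robot as it stands.
- The arm moves only by the tool arm_command, never from a script. Its argument "rows" is text: rows parted by semicolons, each of 6 numbers parted by spaces: the shift along the world's x, y, z in mm, then the turn, a rotation vector about the world's x, y, z in degrees. In form: tx ty tz wx wy wz; .... A call has 1 to 12 rows; each row is the pose to reach, as a shift and turn from the pose measured when the call began; what a row does not reach only later rows make up. A row lasts 1/8 s, in which the tool goes at most 62.5 mm and 10.7 degrees, less where a joint would pass 70% of its speed; a pose out of reach is approached as far as the arm can. A call with a gripper value outside its range is refused whole. "jaw" is the opening, from 0 (shut) to 1 (fully open), set as the call begins (left out, the last holds). The fingers move at their own pace and stop on an object; "squeeze" is the grip in N (left out, the last holds). Time passes only in rows, so rows that repeat a pose let the fingers close. It gives the time, the measured TCP pose, the force and the opening at its end, in the units of the state.
- monitor.get_obs(): the state, without advancing time (a new reading comes with each control period).
- vision.get_image(name): name is "scene" or "top" or "wrist"; returns a dict with "frame" (480x640x3 uint8, red, green, blue), "vfov" (degrees; the focal length in pixels is half the picture's height over the tangent of half this angle, whatever the lens; pixels are square), "cx", "cy" (the principal point, pixels), "R" (3x3) and "t" (3): a world point X has camera coordinates R X + t; the wrist camera has in their place "T_tool_cam" (4x4, takes a point from camera to tool coordinates, whose origin is the TCP and whose axes are the flange's). Camera axes: x right, y down, z forward; pixel columns grow to the right and rows downward; lengths in m; the calibration is good to about 2 mm. A picture is of the moment at which its call begins: read the wrist's pose just before it. There is no depth.
- workorder.finish_job(): hands the job in, once; it reports no verdict.
The state is a dict: "t": time; "q": joint angles; "dq": joint speeds; "effort": joint torques, N m; "tool_pos": TCP position; "tool_rot": TCP orientation; "contact_force": force on the tool from outside, world axes, zero at the start; "wrist_torque": the same for the moment, N m; "opening": finger opening in m.
Only numpy, scipy, OpenCV 4.12 (cv2) and the standard library are available. Lean on these libraries where they do the work, as an engineer would, in place of code of your own. Each camera call takes 0.05 s, during which the arm holds its last target. There are 200 camera calls.

## Task

One of the three identical spray cans in the tray is full, the other two nearly empty: heft them one at a time from left to right, lifting each a few centimetres clear of the tray for a second and standing it back in its own compartment. Then hold the heaviest up, upright and still, at least 10 cm above the tray (if it was the last one, just keep hold of it), and finish while still holding it, with the two light cans standing untouched in their own compartments. Tip no can over, and leave the tape measure, the peg and the marker where they are.

Things in the scene. Friction and masses are not known exactly. Their poses are not given: they have to be found in the camera images.
- tray: Shallow grey plastic tray, fixed to the worktop: 232 mm along its y (to the robot's left), 82 mm along its x (away from the robot), turned up to 0.45 rad; walls 20 mm high, 4 mm thick, floor 5 mm, rolled rim. Two dividers make three compartments, 72x74 mm inside, centred at y = +76 (left), 0, -76 mm (right). Origin: centre of its underside.
- can_a: One of three identical closed spray cans, upright in the tray: round, 52 mm across at most, 171 mm tall with the cap; grip it across the body or cap, 60 to 160 mm up. Origin: centre of its underside, z up; its yaw means nothing. The full can weighs 0.45 to 0.65 kg, each nearly empty one 0.13 to 0.27 kg; names and places do not tell which is full.
- can_b: One of three identical closed spray cans, upright in the tray: round, 52 mm across at most, 171 mm tall with the cap; grip it across the body or cap, 60 to 160 mm up. Origin: centre of its underside, z up; its yaw means nothing. The full can weighs 0.45 to 0.65 kg, each nearly empty one 0.13 to 0.27 kg; names and places do not tell which is full.
- can_c: One of three identical closed spray cans, upright in the tray: round, 52 mm across at most, 171 mm tall with the cap; grip it across the body or cap, 60 to 160 mm up. Origin: centre of its underside, z up; its yaw means nothing. The full can weighs 0.45 to 0.65 kg, each nearly empty one 0.13 to 0.27 kg; names and places do not tell which is full.
- tape_measure: Bystander: yellow pocket tape measure, 80x33x60 mm, standing to the right of the tray; origin: centre of its underside.
- clothes_peg: Bystander: wooden clothes peg, 15x72x12 mm, lying in front of the tray; origin: centre of its underside.
- marker: Bystander: marker pen, 17x135x16 mm, lying behind the tray; origin: centre of its underside.
Not all that is in view belongs to the job. Leave any pink look-alike of the can_c alone.

How it is judged:
By the outcome, as a careful person would: the job done as asked, in the order asked, and still so for the second after the job is handed in, while the arm keeps its last pose, push and grip.
It also fails if it takes over 64 s, if anything falls off the work surface, if the arm or the gripper's body presses on something with over 40 N, if the wrist force passes 120 N, or if a joint passes its speed limit or range.

## Working session

There is one attempt and no reset: what is moved stays moved. The work goes in short steps, Python scripts to look and compute and a tool call to move; the robot and the scene stay as the last step left them, time stands still between calls to the robot, and variables do not carry over. Pictures are saved under pics/ and viewed, about 8 in all and at most 12, crops included, and the job is handed in when it is done.

Besides the shell and the picture viewer there is one more tool, called after "Request:" as a command line: name --argument value ..., lists and objects as JSON in quotes. arm_command: Moves the arm, as the interface text tells. Its arguments: {"type":"object","properties":{"rows":{"type":"string"},"jaw":{"type":"number"},"squeeze":{"type":"number"}},"required":["rows"]}

```bash
mkdir -p pics; ls; cat > h.py <<'E'
import numpy as np,cv2,pickle
from station import monitor,vision,workorder
def grab(n,f):
    o=monitor.get_obs(); d=vision.get_image(n); d['obs']=o
    cv2.imwrite(f'pics/{f}.png',d['frame'][:,:,::-1]); pickle.dump(d,open(f'{f}.pkl','wb')); return d
def foc(d): return d['frame'].shape[0]/2/np.tan(np.radians(d['vfov'])/2)
def ray(d,u,v,z):
    f=foc(d); r=np.array([(u-d['cx'])/f,(v-d['cy'])/f,1]); R=np.array(d['R']);t=np.array(d['t'])
    c=-R.T@t; w=R.T@r; return c+w*(z-c[2])/w[2]
def proj(d,X):
    p=np.array(d['R'])@X+np.array(d['t']); return foc(d)*p[:2]/p[2]+[d['cx'],d['cy']]
E
python3 - <<'E'
from h import *
for n in('scene','top'):
    d=grab(n,n+'0'); print(n,d['vfov'],d['cx'],d['cy'],-np.array(d['R']).T@d['t'],{k for k in d})
    print(np.round(d['R'],3))
print(monitor.get_obs())
E
```

```text
pics
scene 47.605733935575536 318.00888865524416 238.61260056498503 [ 0.0232473  -0.00954674  0.72855902] {'cy', 'obs', 'vfov', 'R', 'frame', 'cx', 't'}
[[ 0.346 -0.938  0.011]
 [-0.741 -0.28  -0.61 ]
 [ 0.576  0.203 -0.792]]
top 50.3336522507943 323.5123947668982 235.59299946427248 [ 0.09214534 -0.03779003  0.77540498] {'cy', 'obs', 'vfov', 'R', 'frame', 'cx', 't'}
[[ 0.443 -0.896  0.004]
 [-0.763 -0.38  -0.522]
 [ 0.47   0.228 -0.853]]
{'t': 0.1, 'q': array([ 1.01500578e+00,  5.33116889e-02,  1.61415502e+00, -1.54401832e-05,
        1.47602763e+00, -1.19018024e-01]), 'dq': array([ 0.00075524, -0.00206546, -0.00147162, -0.00038508,  0.00123493,
       -0.00186354]), 'effort': array([-2.12844693e-04, -3.94905460e+01, -3.71363354e+01, -1.52633365e-04,
        3.93009585e-03, -1.44249634e-05]), 'tool_pos': array([0.26416796, 0.56594895, 0.30277391]), 'tool_rot': array([-6.80504381e-01, -3.06637347e+00,  2.82617846e-03]), 'contact_force': array([-0.75636316, -0.48417184,  0.32494098]), 'wrist_torque': array([-0.01326733, -0.01155262, -0.0093143 ]), 'opening': 0.08572811114087149}
```

View pics/top0.png

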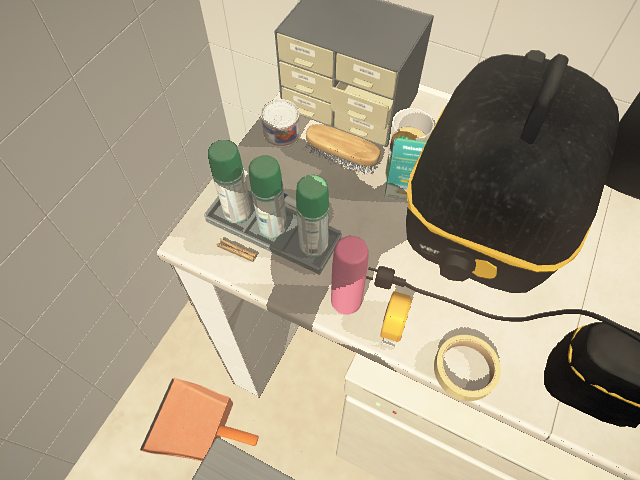

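View pics/scene0.png

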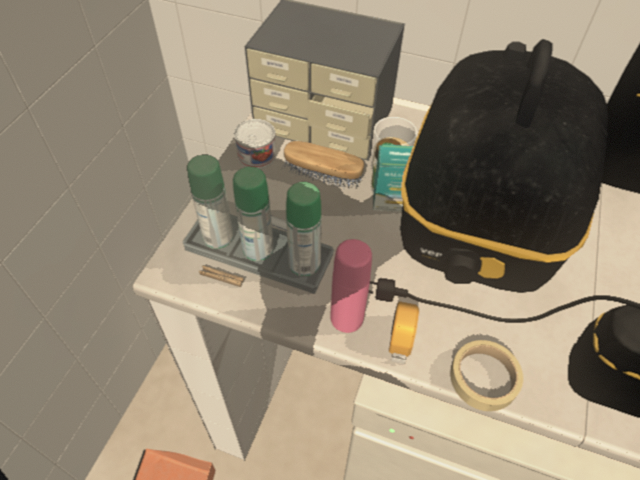

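```bash
python3 - <<'E'
from h import *
w=grab('wrist','w0'); print(w['vfov'],w['cx'],w['cy'],np.round(w['T_tool_cam'],3))
for n in('top0','scene0'):
    d=pickle.load(open(n+'.pkl','rb'))
    print(n,'tcp',proj(d,np.array([.264,.566,.304])))
    hsv=cv2.cvtColor(d['frame'],cv2.COLOR_RGB2HSV)
    m=cv2.inRange(hsv,(60,90,30),(90,255,200)); 
    k,l,s,c=cv2.connectedComponentsWithStats(m)
    for i in range(1,k):
        if s[i,4]>150: print(s[i],c[i],ray(d,*c[i],.15).round(3))
d=pickle.load(open('top0.pkl','rb')); 
c=cv2.resize(d['frame'][120:280,190:360],None,fx=4.5,fy=3.75*1.2,interpolation=cv2.INTER_CUBIC)[:600]
cv2.imwrite('pics/top0c.png',c[:,:,::-1]);print(c.shape)
E
```

```text
70.52913943126006 318.4753536250767 236.34561452452826 [[-0.    -0.949 -0.314  0.081]
 [ 1.    -0.    -0.001  0.001]
 [ 0.001 -0.314  0.949 -0.07 ]
 [ 0.     0.     0.     1.   ]]
top0 tcp [-60.93044911 141.37905959]
[387 141  37  45 809] [402.09023486 161.4499382 ] [0.615 0.079 0.15 ]
[215 145  28  30 276] [231.67753623 162.76449275] [0.493 0.318 0.15 ]
[249 161  33  37 487] [269.16837782 183.77207392] [0.483 0.245 0.15 ]
[296 188  33  30 622] [312.63826367 204.77813505] [0.478 0.168 0.15 ]
scene0 tcp [-106.01962017  164.74314138]
[380 144  31  20 396] [392.46464646 153.83838384] [0.638 0.089 0.15 ]
[375 165  30  29 514] [387.34435798 178.89299611] [0.584 0.082 0.15 ]
[249 180  19  31 358] [258.7877095  195.96927374] [0.486 0.245 0.15 ]
[288 197  32  31 658] [304.47416413 213.76291793] [0.478 0.172 0.15 ]
(600, 765, 3)
```

View pics/top0c.png

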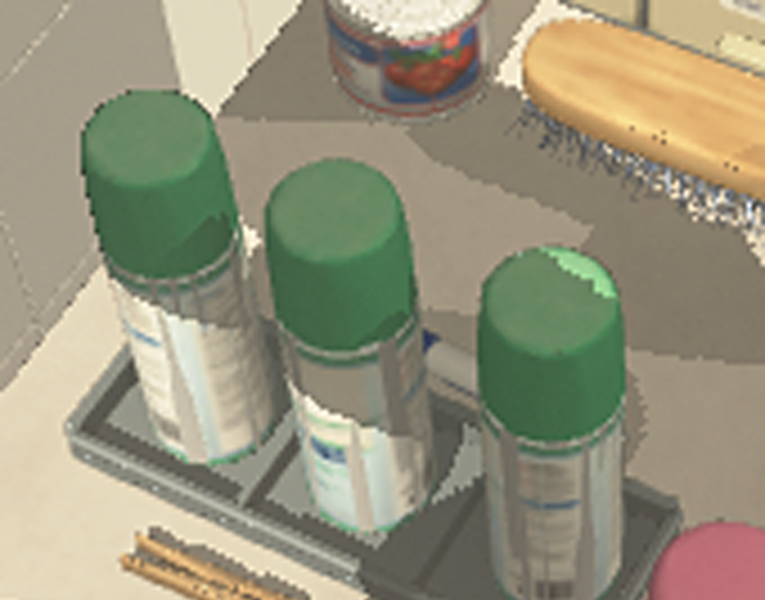

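View pics/w0.png

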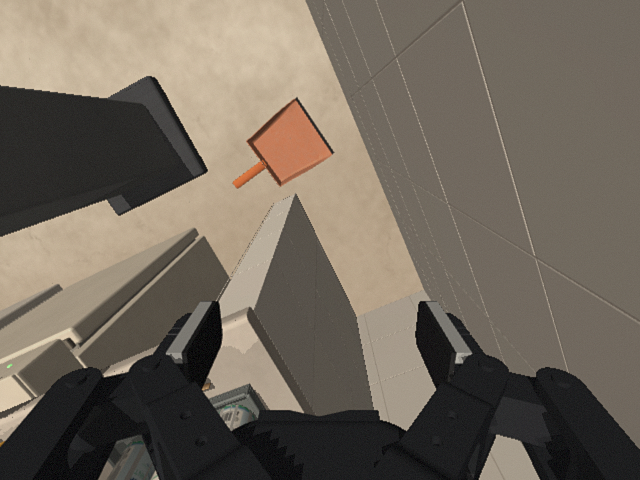

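```bash
python3 - <<'E'
from h import *
d=pickle.load(open('top0.pkl','rb')); f=lambda x,y:(190+x/4.5-.39,120+y/4.5-.39)
print('captop');
for p in[(146,137),(338,205),(548,297)]: print(ray(d,*f(*p),.176).round(4))
print('bodybottom front');
for p in[(205,462),(365,530)]: print(ray(d,*f(*p),.006).round(4))
print('front rim corner L, rim at R back, ');
for p in[(70,425),(128,345),(680,502)]: print(ray(d,*f(*p),.02).round(4))
# subpixel tray rim in scene: outer corners
s=pickle.load(open('scene0.pkl','rb'))
print('scene rim corners');
for p in[(186,242),(322,285),(333,248)]: print(ray(s,*p,.02).round(4))
print('top rim corners');
for p in[(206,214),(323,267),(341,232)]: print(ray(d,*p,.02).round(4))
print('counter/wall',[ray(d,*p,0).round(3) for p in[(160,250),(240,150),(205,195)]])
print('pink top',ray(d,350,245,.17).round(3),'pink base', ray(d,347,310,0).round(3))
c=cv2.resize(s['frame'][140:300,170:350],None,fx=4,fy=4,interpolation=cv2.INTER_CUBIC)
cv2.imwrite('pics/sc.png',c[:,:,::-1])
E
```

```text
captop
[0.4908 0.3299 0.176 ]
[0.4942 0.2567 0.176 ]
[0.4914 0.1766 0.176 ]
bodybottom front
[0.4705 0.3224 0.006 ]
[0.4713 0.2498 0.006 ]
front rim corner L, rim at R back, 
[0.4548 0.3727 0.02  ]
[0.498  0.3732 0.02  ]
[0.5298 0.1416 0.02  ]
scene rim corners
[0.4556 0.3713 0.02  ]
[0.4556 0.1353 0.02  ]
[0.5288 0.1429 0.02  ]
top rim corners
[0.4556 0.3714 0.02  ]
[0.4528 0.1379 0.02  ]
[0.5285 0.1404 0.02  ]
counter/wall [array([0.366, 0.412, 0.   ]), array([0.624, 0.406, 0.   ]), array([0.5  , 0.408, 0.   ])]
pink top [0.428 0.085 0.17 ] pink base [0.409 0.072 0.   ]
```

View pics/sc.png

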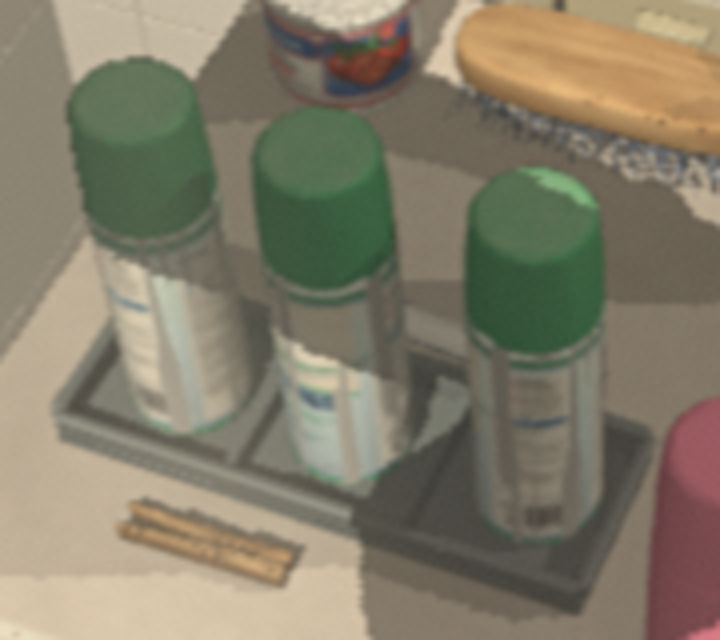

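Request:
arm_command --rows "20 -20 10 0 0 10;40 -40 15 0 0 20;65 -65 15 0 0 30;85 -90 15 0 0 40;110 -110 15 0 0 50;130 -135 15 0 0 60;150 -160 15 0 0 70;175 -180 15 0 0 80;195 -200 15 0 0 90;210 -220 15 0 0 100;225 -235 15 0 0 110;227 -236 15 0 0 115" --jaw 1 --squeeze 60

```text
t: 1.65
tool_pos: [0.4919, 0.3288, 0.3174]
tool_rot: [-2.222, 2.22, -0.002]
contact_force: [-0.2, -0.4, -0.2]
opening: 0.0856
```

```bash
python3 - <<'E'
from h import *
from scipy.spatial.transform import Rotation as Ro
s=pickle.load(open('scene0.pkl','rb'))
for p in[(205,165),(250,178.7),(303.2,194.2)]: print(ray(s,*p,.176).round(4))
d=grab('wrist','w1'); o=monitor.get_obs(); print(o['t'],o['q'].round(3),o['tool_pos'],Ro.from_rotvec(o['tool_rot']).as_matrix().round(3),o['contact_force'])
T=np.eye(4);T[:3,:3]=Ro.from_rotvec(o['tool_rot']).as_matrix();T[:3,3]=o['tool_pos']
C=np.linalg.inv(T@d['T_tool_cam']);d['R']=C[:3,:3];d['t']=C[:3,3];pickle.dump(d,open('w1.pkl','wb'))
for p in[(.491,.33),(.494,.257),(.491,.177)]: print(proj(d,np.array([*p,.176])))
E
```

```text
[0.4923 0.329  0.176 ]
[0.4905 0.2578 0.176 ]
[0.4897 0.1777 0.176 ]
1.7 [ 4.640e-01 -3.400e-02  1.677e+00 -1.000e-03  1.497e+00 -2.680e+00] [0.49178436 0.32914819 0.31739619] [[ 0.003 -1.     0.001]
 [-1.    -0.003 -0.001]
 [ 0.001 -0.001 -1.   ]] [ 1.00751089 -0.24605638 -0.01347365]
[320.70592166 252.2633287 ]
[316.22148727 138.37140411]
[321.95101422 -19.94238136]
```

View pics/w1.png

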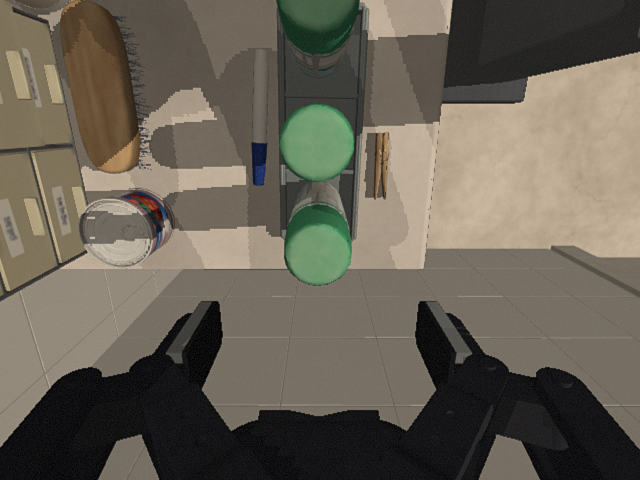

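Request:
arm_command --rows "1 0 -30 0 0 0;1 0 -65 0 0 0;1 0 -100 0 0 0;1 0 -118 0 0 0;1 0 -127 0 0 0;1 0 -129 0 0 0;1 0 -129 0 0 0"

```text
t: 2.58
tool_pos: [0.4934, 0.3295, 0.1897]
tool_rot: [-2.223, 2.217, -0.003]
contact_force: [-0.2, 1.1, 0.4]
opening: 0.0855
```

Request:
arm_command --rows "0 0 0 0 0 0;0 0 0 0 0 0;0 0 0 0 0 0;0 0 0 0 0 0;0 0 0 0 0 0;0 0 0 0 0 0" --jaw 0 --squeeze 60

```text
t: 3.32
tool_pos: [0.494, 0.3299, 0.1911]
tool_rot: [-2.221, 2.215, -0.004]
contact_force: [-1.3, 0.1, 6.8]
opening: 0.0468
```

Request:
arm_command --rows "0 0 5 0 0 0;0 0 18 0 0 0;0 0 35 0 0 0;0 0 50 0 0 0;0 0 57 0 0 0;0 0 60 0 0 0;0 0 60 0 0 0;0 0 60 0 0 0;0 0 60 0 0 0"

```text
t: 4.45
tool_pos: [0.4937, 0.3298, 0.2505]
tool_rot: [-2.222, 2.216, -0.003]
contact_force: [1.0, 0.2, -2.6]
opening: 0.047
```

Request:
arm_command --rows "0 0 0 0 0 0;0 0 0 0 0 0;0 0 0 0 0 0;0 0 0 0 0 0;0 0 0 0 0 0;0 0 0 0 0 0;0 0 0 0 0 0;0 0 0 0 0 0"

```text
t: 5.45
tool_pos: [0.4938, 0.3298, 0.2505]
tool_rot: [-2.222, 2.216, -0.003]
contact_force: [-0.0, -0.2, -2.2]
opening: 0.0471
```

```bash
python3 - <<'E'
from h import *
grab('scene','s1'); o=monitor.get_obs(); print(o)
E
```

```text
{'t': 5.5, 'q': array([ 4.63848306e-01,  1.56787080e-02,  1.74131603e+00, -8.86124283e-04,
        1.38075699e+00, -2.68020403e+00]), 'dq': array([ 0.00011836,  0.00090261,  0.00155683, -0.00054548, -0.00035273,
       -0.00032283]), 'effort': array([ 8.53118727e-04, -3.81943345e+01, -3.74817002e+01,  2.36686239e-03,
       -1.64701988e-02,  5.26559779e-05]), 'tool_pos': array([0.49375726, 0.32976765, 0.25049601]), 'tool_rot': array([-2.22197092,  2.216145  , -0.0032071 ]), 'contact_force': array([-0.35664111, -0.11022173, -1.92016112]), 'wrist_torque': array([0.00523058, 0.02719062, 0.00334765]), 'opening': 0.04675332483971075}
```

View pics/s1.png

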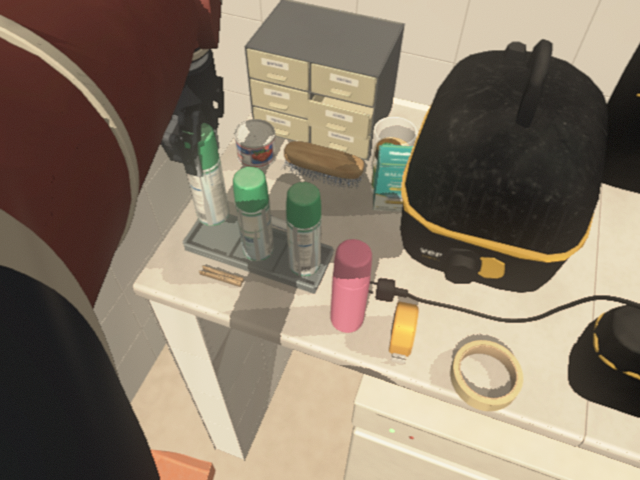

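Scene shows the left can held upright above its compartment (~(208,190)); about 2 N, so light. Setting it back.

Request:
arm_command --rows "0 0 -10 0 0 0;0 0 -25 0 0 0;0 0 -40 0 0 0;0 0 -50 0 0 0;0 0 -55 0 0 0;0 0 -58 0 0 0;0 0 -59 0 0 0;0 0 -60 0 0 0;0 0 -60 0 0 0;0 0 -60 0 0 0"

```text
t: 6.75
tool_pos: [0.494, 0.3299, 0.1912]
tool_rot: [-2.221, 2.215, -0.004]
contact_force: [-0.4, -0.5, 0.3]
opening: 0.0471
```

Request:
arm_command --rows "0 0 0 0 0 0;0 0 0 0 0 0;0 0 0 0 0 0;0 0 0 0 0 0;0 0 0 0 0 0;0 0 0 0 0 0" --jaw 1

```text
t: 7.5
tool_pos: [0.4941, 0.3299, 0.1912]
tool_rot: [-2.221, 2.215, -0.004]
contact_force: [0.7, 0.1, -0.2]
opening: 0.0853
```

Request:
arm_command --rows "0 0 15 0 0 0;0 0 40 0 0 0;0 0 80 0 0 0;0 0 110 0 0 0;0 0 125 0 0 0;0 0 127 0 0 0"

```text
t: 8.25
tool_pos: [0.4944, 0.3301, 0.3197]
tool_rot: [-2.22, 2.214, -0.005]
contact_force: [-0.4, 0.5, -0.4]
opening: 0.0854
```

Request:
arm_command --rows "0 -10 0 0 0 0;0 -25 0 0 0 0;0 -45 0 0 0 0;0 -60 0 0 0 0;0 -68 0 0 0 0;0 -71 0 0 0 0;0 -71 0 0 0 0;0 -71 0 0 0 0"

```text
t: 9.25
tool_pos: [0.4943, 0.2594, 0.3197]
tool_rot: [-2.22, 2.213, -0.005]
contact_force: [-0.1, 0.2, 0.3]
opening: 0.0853
```

```bash
cat >> h.py <<'E'
def wrist(f):
    from scipy.spatial.transform import Rotation as Ro
    d=grab('wrist',f);o=d['obs'];T=np.eye(4);T[:3,:3]=Ro.from_rotvec(o['tool_rot']).as_matrix();T[:3,3]=o['tool_pos']
    C=np.linalg.inv(T@d['T_tool_cam']);d['R']=C[:3,:3];d['t']=C[:3,3];return d
E
python3 - <<'E'
from h import *
d=wrist('w2');print(d['obs']['tool_pos'],d['obs']['contact_force'])
for p in[(.492,.33),(.492,.258),(.491,.177)]: print(proj(d,np.array([*p,.176])))
E
```

```text
[0.49433403 0.25943405 0.31968844] [-0.10671146  0.24313011  0.27577179]
[323.49758357 338.82939172]
[324.28905096 247.21838965]
[327.07361533 119.46331023]
```

View pics/w2.png

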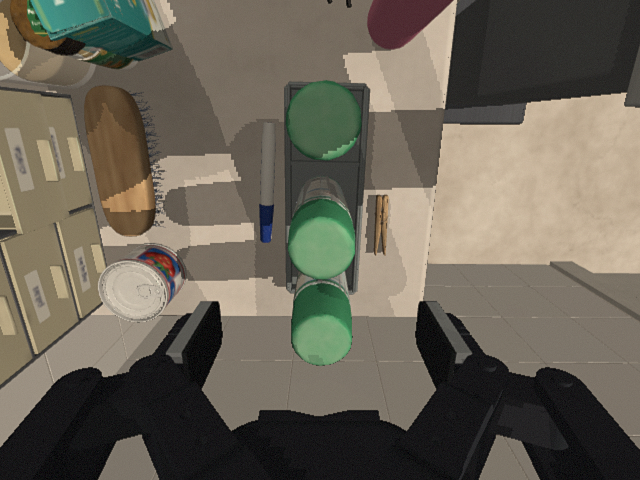

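Left can stands back in place (cap ~(321,337)); middle (321,247) and right (323,122) match the estimates.

Request:
arm_command --rows "0 -1 -30 0 0 0;0 -1 -65 0 0 0;0 -1 -100 0 0 0;0 -1 -118 0 0 0;0 -1 -127 0 0 0;0 -1 -130 0 0 0;0 -1 -130 0 0 0"

```text
t: 10.18
tool_pos: [0.4949, 0.2587, 0.1908]
tool_rot: [-2.219, 2.212, -0.006]
contact_force: [0.2, -0.3, -0.4]
opening: 0.0854
```

Request:
arm_command --rows "0 0 0 0 0 0;0 0 0 0 0 0;0 0 0 0 0 0;0 0 0 0 0 0;0 0 0 0 0 0;0 0 0 0 0 0" --jaw 0 --squeeze 60

```text
t: 10.92
tool_pos: [0.4952, 0.259, 0.1922]
tool_rot: [-2.218, 2.211, -0.006]
contact_force: [-2.0, -0.1, 5.2]
opening: 0.0476
```

Request:
arm_command --rows "0 0 5 0 0 0;0 0 18 0 0 0;0 0 35 0 0 0;0 0 50 0 0 0;0 0 57 0 0 0;0 0 60 0 0 0;0 0 60 0 0 0;0 0 60 0 0 0;0 0 60 0 0 0"

```text
t: 12.05
tool_pos: [0.495, 0.2589, 0.2515]
tool_rot: [-2.219, 2.212, -0.005]
contact_force: [0.3, 0.4, -5.4]
opening: 0.0475
```

Request:
arm_command --rows "0 0 0 0 0 0;0 0 0 0 0 0;0 0 0 0 0 0;0 0 0 0 0 0;0 0 0 0 0 0;0 0 0 0 0 0;0 0 0 0 0 0;0 0 0 0 0 0;0 0 0 0 0 0"

```text
t: 13.18
tool_pos: [0.495, 0.2589, 0.2515]
tool_rot: [-2.219, 2.212, -0.006]
contact_force: [-1.0, 0.1, -4.5]
opening: 0.0478
```

Middle ≈ 5 N – looks full. Set it back and heft the third as asked.

Request:
arm_command --rows "0 0 -10 0 0 0;0 0 -25 0 0 0;0 0 -40 0 0 0;0 0 -50 0 0 0;0 0 -55 0 0 0;0 0 -58 0 0 0;0 0 -59 0 0 0;0 0 -60 0 0 0;0 0 -60 0 0 0;0 0 -60 0 0 0"

```text
t: 14.42
tool_pos: [0.4954, 0.259, 0.1923]
tool_rot: [-2.218, 2.211, -0.006]
contact_force: [-0.3, 0.2, -2.6]
opening: 0.0477
```

Request:
arm_command --rows "0 0 0 0 0 0;0 0 0 0 0 0;0 0 0 0 0 0;0 0 0 0 0 0;0 0 0 0 0 0;0 0 0 0 0 0" --jaw 1

```text
t: 15.18
tool_pos: [0.4953, 0.259, 0.1922]
tool_rot: [-2.218, 2.211, -0.006]
contact_force: [-0.3, 0.4, -0.4]
opening: 0.0856
```

Request:
arm_command --rows "0 0 15 0 0 0;0 0 40 0 0 0;0 0 80 0 0 0;0 0 110 0 0 0;0 0 125 0 0 0;0 0 127 0 0 0"

```text
t: 15.92
tool_pos: [0.4956, 0.2592, 0.3207]
tool_rot: [-2.217, 2.209, -0.008]
contact_force: [-0.0, -0.5, -0.2]
opening: 0.0851
```

Request:
arm_command --rows "0 -10 0 0 0 0;-1 -25 0 0 0 0;-1 -45 0 0 0 0;-2 -65 0 0 0 0;-2 -77 0 0 0 0;-2 -81 0 0 0 0;-2 -81 0 0 0 0;-2 -81 0 0 0 0"

```text
t: 16.92
tool_pos: [0.4937, 0.1785, 0.3207]
tool_rot: [-2.217, 2.209, -0.008]
contact_force: [1.0, 0.7, 0.0]
opening: 0.0854
```

```bash
python3 - <<'E'
from h import *
d=wrist('w3');print(d['obs']['tool_pos'],d['obs']['contact_force'])
for p in[(.492,.33),(.492,.258),(.491,.177)]: print(proj(d,np.array([*p,.176])))
E
```

```text
[0.4936517  0.17848649 0.32072396] [1.03405561 0.66555981 0.0479165 ]
[322.63899033 422.05748491]
[323.33817736 347.68482087]
[325.77862444 246.17911048]
```

View pics/w3.png

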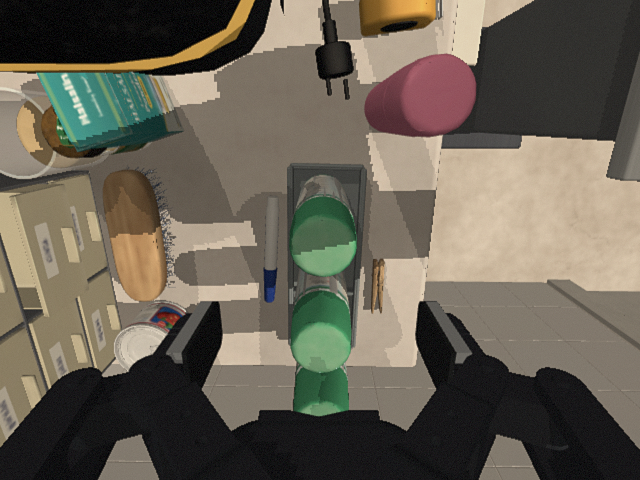

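All three stand in the tray; right cap at (324,245) under the gripper, pink look-alike at (440,95) clear of it.

Request:
arm_command --rows "0 -1 -30 0 0 0;0 -1 -65 0 0 0;0 -1 -100 0 0 0;0 -1 -118 0 0 0;0 -1 -127 0 0 0;0 -1 -131 0 0 0;0 -1 -131 0 0 0"

```text
t: 17.85
tool_pos: [0.4942, 0.1777, 0.1906]
tool_rot: [-2.217, 2.208, -0.009]
contact_force: [0.1, -0.3, -0.3]
opening: 0.0857
```

Request:
arm_command --rows "0 0 0 0 0 0;0 0 0 0 0 0;0 0 0 0 0 0;0 0 0 0 0 0;0 0 0 0 0 0;0 0 0 0 0 0" --jaw 0 --squeeze 60

```text
t: 18.6
tool_pos: [0.4947, 0.1779, 0.192]
tool_rot: [-2.216, 2.207, -0.01]
contact_force: [-2.0, 0.5, 5.7]
opening: 0.0475
```

Request:
arm_command --rows "0 0 5 0 0 0;0 0 18 0 0 0;0 0 35 0 0 0;0 0 50 0 0 0;0 0 57 0 0 0;0 0 60 0 0 0;0 0 60 0 0 0;0 0 60 0 0 0;0 0 60 0 0 0"

```text
t: 19.73
tool_pos: [0.4945, 0.1778, 0.2513]
tool_rot: [-2.216, 2.207, -0.009]
contact_force: [0.3, -0.2, -1.2]
opening: 0.047
```

Request:
arm_command --rows "0 0 0 0 0 0;0 0 0 0 0 0;0 0 0 0 0 0;0 0 0 0 0 0;0 0 0 0 0 0;0 0 0 0 0 0;0 0 0 0 0 0;0 0 0 0 0 0;0 0 0 0 0 0"

```text
t: 20.85
tool_pos: [0.4944, 0.1778, 0.2514]
tool_rot: [-2.217, 2.207, -0.009]
contact_force: [0.3, -0.4, -2.2]
opening: 0.0473
```

Right ≈ 2 N: light. Middle is the full one. Put the right back and return to the middle.

Request:
arm_command --rows "0 0 -10 0 0 0;0 0 -25 0 0 0;0 0 -40 0 0 0;0 0 -50 0 0 0;0 0 -55 0 0 0;0 0 -58 0 0 0;0 0 -59 0 0 0;0 0 -60 0 0 0;0 0 -60 0 0 0;0 0 -60 0 0 0"

```text
t: 22.1
tool_pos: [0.4948, 0.1779, 0.192]
tool_rot: [-2.216, 2.207, -0.01]
contact_force: [-0.1, 0.1, 1.6]
opening: 0.0474
```

Request:
arm_command --rows "0 0 0 0 0 0;0 0 0 0 0 0;0 0 0 0 0 0;0 0 0 0 0 0;0 0 0 0 0 0;0 0 0 0 0 0" --jaw 1

```text
t: 22.85
tool_pos: [0.4948, 0.1779, 0.192]
tool_rot: [-2.216, 2.207, -0.01]
contact_force: [0.3, 0.9, -0.2]
opening: 0.0859
```

Request:
arm_command --rows "0 0 15 0 0 0;0 0 40 0 0 0;0 0 80 0 0 0;0 0 110 0 0 0;0 0 125 0 0 0;0 0 127 0 0 0"

```text
t: 23.6
tool_pos: [0.4951, 0.178, 0.3204]
tool_rot: [-2.215, 2.205, -0.012]
contact_force: [-0.9, 0.3, 0.1]
opening: 0.0851
```

Request:
arm_command --rows "0 10 0 0 0 0;0 25 0 0 0 0;0 45 0 0 0 0;0 65 0 0 0 0;0 77 0 0 0 0;0 81 0 0 0 0;0 81 0 0 0 0;0 81 0 0 0 0"

```text
t: 24.6
tool_pos: [0.4952, 0.2586, 0.3204]
tool_rot: [-2.214, 2.206, -0.012]
contact_force: [-1.6, 0.7, -0.4]
opening: 0.0856
```

Request:
arm_command --rows "0 0 -30 0 0 0;0 0 -65 0 0 0;0 0 -100 0 0 0;0 0 -118 0 0 0;0 0 -127 0 0 0;0 0 -130 0 0 0;0 0 -130 0 0 0"

```text
t: 25.48
tool_pos: [0.4958, 0.2588, 0.1916]
tool_rot: [-2.213, 2.205, -0.013]
contact_force: [0.4, -0.2, 0.2]
opening: 0.0854
```

Request:
arm_command --rows "0 0 0 0 0 0;0 0 0 0 0 0;0 0 0 0 0 0;0 0 0 0 0 0;0 0 0 0 0 0;0 0 0 0 0 0" --jaw 0 --squeeze 60

```text
t: 26.22
tool_pos: [0.4959, 0.2591, 0.1931]
tool_rot: [-2.212, 2.204, -0.013]
contact_force: [-2.3, -0.6, 5.5]
opening: 0.0477
```

Request:
arm_command --rows "0 0 5 0 0 0;0 0 20 0 0 0;0 0 40 0 0 0;0 0 65 0 0 0;0 0 90 0 0 0;0 0 115 0 0 0;0 0 135 0 0 0;0 0 150 0 0 0;0 0 157 0 0 0;0 0 160 0 0 0;0 0 160 0 0 0;0 0 160 0 0 0"

```text
t: 27.72
tool_pos: [0.4956, 0.259, 0.352]
tool_rot: [-2.214, 2.206, -0.012]
contact_force: [0.5, 0.5, -4.9]
opening: 0.0478
```

Request:
arm_command --rows "0 0 0 0 0 0;0 0 0 0 0 0;0 0 0 0 0 0;0 0 0 0 0 0;0 0 0 0 0 0;0 0 0 0 0 0;0 0 0 0 0 0;0 0 0 0 0 0;0 0 0 0 0 0"

```text
t: 28.85
tool_pos: [0.4956, 0.259, 0.352]
tool_rot: [-2.214, 2.206, -0.012]
contact_force: [-0.1, 0.2, -5.7]
opening: 0.048
```

```bash
python3 - <<'E'
from h import *
grab('top','t9');o=monitor.get_obs();print(o['t'],o['tool_pos'],o['contact_force'],abs(o['dq']).max(),o['wrist_torque'])
E
```

```text
28.9 [0.49563437 0.25901871 0.35202428] [-0.4930644   0.35558379 -5.2267841 ] 0.0012073651688837522 [ 0.00927146  0.03465316 -0.02545604]
```

View pics/t9.png

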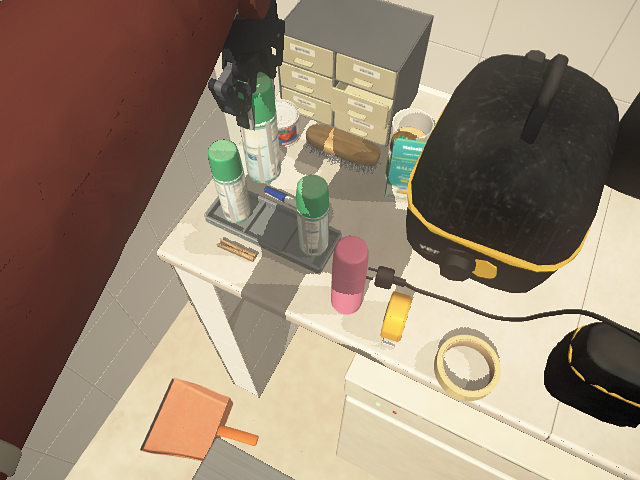

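The middle can is held upright at about (262,140); the left and right cans stand in their compartments at (230,180) and (313,215), and the peg, marker and tape haven't moved.

```bash
python3 -c "
from station import workorder
print(workorder.finish_job())"
```

```text
the job is handed in; nothing more can be done
None
```

I hefted the three cans from left to right and stood each one back in its own compartment. The wrist read about 2.2 N for the left can, 5 N for the middle one and about 2 N for the right one, so the middle can is the full one.

I then picked the middle can up again and handed the job in at about 29 s, still holding it. Its base was about 14 cm above the tray rim, and the last reading was about 5.2 N with the arm at rest.

The last picture shows the held can upright, the two light cans standing in their compartments, and the peg, marker, tape measure and pink look-alike where they were. None of the checks failed or disagreed. The single force readings scattered by about 1 N, and the right can read 1.2 N and then 2.2 N, but that is well below the gap between full and empty.

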